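# Push the carriers home on the loading deck

## Robot

A 6-joint arm with a two-finger parallel gripper is mounted at the origin on the work surface. World frame = base frame: x ahead of the robot, y to its left, z up, the work surface at z = 0. Lengths are in m, angles in rad, forces in N, time in s.
With the tool pointing down it reaches from about 0.35 to 0.875 m from the base axis. Payload 4.2 kg.
Tool frame: the origin (TCP) lies where the fingers leave the gripper's body, on its centre line; the fingertips stand ahead of it and the grasp point (between the pads) lies 54 mm ahead of it (robot.tips_ahead is the z of the fingertips in the tool frame, in m); z points along the fingers, y is the line along which they close (so a half turn about z gives the same grasp; the last joint's range is limited). The gripper opens to 85 mm and grips with 20 to 120 N. Pads are 22 mm wide; open, the fingers measure 114 mm over their backs; the gripper's body (76 mm by 85 mm) begins 54 mm behind the grasp point. The pads swing forward as they close: fully open they stand 13 mm farther back than shut.
Start: joints at [1.36, 0.385, 0.008, 0, -1.194, -0.259], TCP at [0.283, 0.557, 0.304] pointing down, gripper open.
Joint ranges: [-3.14, 3.14], [-1.21, 2.06], [-1.07, 1.41], [-3.16, 2.05], [-2.99, -0.16], [-3.1, 3.1]. Speed limits (rad/s): [2.79, 2.79, 3.14, 3.14, 3.14, 3.14].

## Interface

Orientations are given as a rotation vector (axis times angle).
In Python, from station import robot, eyes gives the robot as it stands. The module is installed in compiled form; this text tells all that it offers.
- The arm moves only by the tool play_rows, never from a script. Its argument "series" is a list of rows, each an object of numbers: "x", "y", "z": the shift along the tool's x, y, z in m; "ax", "ay", "az": the turn, a rotation vector about the tool's x, y, z in degrees; "claw": the finger opening in m, from 0 to 0.0854. In form: [{"x": .., "y": .., "z": .., "ax": .., "ay": .., "az": .., "claw": ..}, ...]. A call has 1 to 8 rows; each row shifts and turns the commanded pose from where the row before left it, along the tool's axes as they then stand; what a row does not reach is not made up. A row lasts 1/8 s, in which the tool goes at most 62.5 mm and 10.7 degrees, less where a joint would pass 70% of its speed; a pose out of reach is approached as far as the arm can. A call is refused whole if a number of a shift passes 0.0625 or a number of a turn 10.7, either way. A call with a gripper value outside its range is refused whole. The fingers move at their own pace and stop on an object; "newtons" is the grip in N (left out, the last holds). Time passes only in rows, so rows that do not move let the fingers close. It gives the time, the measured TCP pose, the force, the opening and the grip force at its end, in the units of the state.
- robot.get_obs(): the state, without advancing time (a new reading comes with each control period).
- eyes.read_camera(name): name is "side" or "top" or "wrist"; returns a dict with "frame" (384x512x3 uint8, red, green, blue), "range_z" (384x512 float32, m along the optical axis (not along the pixel's ray), 0 where there is no reading), "fx", "fy", "cx", "cy" (pixels), "world_from_camera" (4x4, takes a point from camera to world coordinates). Camera axes: x right, y down, z forward; pixel columns grow to the right and rows downward; lengths in m; the calibration is good to about 2 mm. A picture is of the moment at which its call begins.
- robot.finish_job(): hands the job in; it is judged then, once.
The state is a dict: "time": time; "qpos": joint angles; "dq": joint speeds; "effort": joint torques, N m; "tcp_pos": TCP position; "tool_rot": TCP orientation; "ft_force": force on the tool from outside, world axes, zero at the start; "ft_torque": the same for the moment, N m; "width": opening from 0.0 (shut) to 1.0 (fully open); "grasp_force": force on a finger pad.
Only numpy, scipy, OpenCV 4.12 (cv2) and the standard library are available. Lean on these libraries where they do the work, as an engineer would, in place of code of your own. Each camera call takes 0.05 s, during which the arm holds its last target. There are 200 camera calls.

## Task

The blue-fronted plate carrier and the orange-fronted tip carrier have been left short of home on the loading deck. With closed fingertips against its front block, gently push each one along its rails, away from you, until you feel it drop into its locating notches and it lies level and fully down like the grey one between them. Slide them only, never lift or tip them, and leave the grey carrier and everything standing around the deck where they are.

Things in the scene. Friction and masses are not known exactly. Their poses are not given: they have to be found in the camera images.
- deck: Loading deck fixed to the bench, grey and white, 350 mm deep (x) by 360 wide (y). Origin: its centre at bench level; x runs along its three tracks, away from the robot, y left, z up; it varies in place and yaw. Tracks centred at y = +108, 0, -108 mm. Carriers slide on ledges 30 mm above the bench, between guide walls 97 mm apart, 44 mm high. A white housing, 85 mm high, closes the far end from x = +175 mm, a spare plate on it.
- home_left (a point): Fixed point on the deck, left track (deck x +60, y +108 mm), 24 mm above the bench: a carrier's origin lies here once home. There all four feet (16 mm long) drop together into notches 20 mm long and 6 mm deep in the ledges; the notches' upright ends then stop the carrier, with 2 mm of play either way.
- home_mid (a point): The same point for the middle track (deck y = 0), where the grey trough carrier is already home.
- home_right (a point): The same point for the right track (deck y = -108 mm).
- plate_carrier: Carrier with blue front block and a clipped-on 96-well plate (top 30 mm above the soles), in the left or right track, 45 to 100 mm short of home. Aluminium board 180 mm (x) by 94, on four feet. Origin: middle of the board in plan, at the soles of the feet: 30 mm above the bench on the ledges, 24 when home. x along the track away from the robot, z up. 0.6 to 1 kg; 3 to 7 N push it along.
- plate_carrier_push (a point): Middle of the flat upright near face of the blue front block (94 mm wide, 28 deep, from 9 to 45 mm above the soles). The point is 90 mm from the carrier's origin towards the robot and 26.5 mm above the soles; x points into the block, along the track.
- tip_carrier: Carrier with orange front block and a clipped-on rack of yellow tips (top 52 mm above the soles), in the other outer track, 45 to 100 mm short of home. Size, origin, axes, heights, mass and friction as for the plate carrier.
- tip_carrier_push (a point): Middle of the flat upright near face of the orange front block, which is of the same size and place as the blue one: 90 mm from the carrier's origin towards the robot, 26.5 mm above the soles; x points into the block.
- trough_carrier: Third carrier, same shape, grey front block, with a white four-part reagent trough (top 45 mm above the soles). It is already home in the middle track and stays there.
- buffer_bottle: Amber bottle, 64 mm across, 130 mm tall, standing on the bench left of the deck. Origin: centre of its underside. Not part of the job.
- tube_rack: Green block of small tubes, 130 x 70 x 53 mm, on the bench left of the deck. Origin: centre of its underside. Not part of the job.
- tip_box: Closed box of pipette tips, 124 x 87 x 75 mm, on the bench right of the deck. Origin: centre of its underside. Not part of the job.
- centrifuge_tube: Upright capped tube, 35 mm across the orange cap, 112 mm tall, on the bench near the deck's left front corner. Origin: centre of its underside. Not part of the job.
- pipette: White hand pipette lying flat right of the deck's front, about 270 mm long along own x, 24 mm high. Origin: on its underside, near the middle. Not part of the job.
Not all that is in view belongs to the job. What is shaped like the plate_carrier but red is not meant.

How it is judged:
At the end, for the whole second after the job is handed in: Both carriers and the grey one lie in their notches at rest: origin within 5.5 mm of the track's home point in plan, less than 1.8 mm above fully down, tilted by less than 0.025 rad ((horizontal distance between plate_carrier and home_left below 0.0055 m or horizontal distance between plate_carrier and home_right below 0.0055 m) and z of plate_carrier in the frame of deck between 0.022 and 0.0258 m and angle between each of plate_carrier, tip_carrier, trough_carrier's own z axis and vertical below 0.025 rad and linear speed of each of plate_carrier, tip_carrier, trough_carrier below 0.01 m/s and (horizontal distance between tip_carrier and home_left below 0.0055 m or horizontal distance between tip_carrier and home_right below 0.0055 m) and z of tip_carrier in the frame of deck between 0.022 and 0.0258 m and horizontal distance between trough_carrier and home_mid below 0.0055 m and z of trough_carrier in the frame of deck between 0.022 and 0.0258 m); the robot touches nothing.
It fails at once if the plate carrier or the tip carrier is lifted or tipped off its rails instead of being slid (z of any of plate_carrier, tip_carrier in the frame of deck above 0.037 m or angle between any of plate_carrier, tip_carrier's own z axis and vertical above 0.12 rad).
It fails at once if the plate carrier or the tip carrier is rammed (pushed with more than 45 N) (contact force between the fingers and plate_carrier above 45 N or contact force between the fingers and tip_carrier above 45 N).
It fails at once if the carrier already home is pushed out of its notch, lifted or tipped (distance of trough_carrier from where it was at the start of the episode above 0.006 m or angle between trough_carrier's own z axis and vertical above 0.06 rad).
It fails at once if something that is not part of the job is knocked over or moved by more than 25 mm (distance of any of buffer_bottle, tube_rack, tip_box, centrifuge_tube, pipette from where it was at the start of the episode above 0.025 m or angle between any of buffer_bottle, tube_rack, tip_box, centrifuge_tube, pipette's own z axis and vertical above 0.4 rad).
It also fails if it takes over 54 s, if anything falls off the work surface, if the arm or the gripper's body presses on something with over 40 N, if the wrist force passes 120 N, or if a joint passes its speed limit or range.

## Working session

There is one attempt and no reset: what is moved stays moved. The work goes in short steps, Python scripts to look and compute and a tool call to move; the robot and the scene stay as the last step left them, time stands still between calls to the robot, and variables do not carry over. Pictures are saved under pics/ and viewed, at most 10 in all, crops included, and the job is handed in when it is done.

Besides the shell and the picture viewer there is one more tool, called after "Emit:" as name([rows], argument=value, ...), one row to a line, values as JSON. play_rows: Moves the arm, as the interface text tells. Its arguments: {"type":"object","properties":{"series":{"type":"array","items":{"type":"object","properties":{"x":{"type":"number"},"y":{"type":"number"},"z":{"type":"number"},"ax":{"type":"number"},"ay":{"type":"number"},"az":{"type":"number"},"claw":{"type":"number"}}}},"newtons":{"type":"number"}},"required":["series"]}

```bash
mkdir -p pics; cat > h.py <<'E'
import numpy as np, cv2
from station import robot, eyes
def cam(n):
    d=eyes.read_camera(n); return d
def pts(d):
    h,w=d["range_z"].shape; v,u=np.mgrid[:h,:w]; z=d["range_z"]
    P=np.stack([(u-d["cx"])/d["fx"]*z,(v-d["cy"])/d["fy"]*z,z],-1)
    M=np.array(d["world_from_camera"]); return P@M[:3,:3].T+M[:3,3]
def save(im,n): cv2.imwrite("pics/"+n,im[...,::-1])
E
python3 - <<'E'
from h import *
o=robot.get_obs(); print({k:np.round(v,3) for k,v in o.items()}, robot.tips_ahead)
a=cam("top"); b=cam("side")
save(np.vstack([a["frame"],b["frame"]])[:, :],"both.png") if 0 else (save(a["frame"],"top.png"),save(b["frame"],"side.png"))
for d in(a,b): print(np.round(d["world_from_camera"],3),d["fx"])
E
```

```text
{'time': np.float64(0.0), 'qpos': array([ 1.360e+00,  3.860e-01,  7.000e-03, -1.000e-03, -1.194e+00,
       -2.590e-01]), 'dq': array([ 0.   , -0.   , -0.001,  0.   , -0.   , -0.   ]), 'effort': array([ 0.0000e+00, -3.9229e+01,  1.8841e+01,  4.1860e+00, -5.0000e-03,
        0.0000e+00]), 'tcp_pos': array([0.283, 0.557, 0.303]), 'tool_rot': array([ 3.053e+00, -7.310e-01, -1.000e-03]), 'ft_force': array([ 0.042, -0.758, -0.337]), 'ft_torque': array([ 0.045, -0.01 , -0.021]), 'grasp_force': np.float64(0.0), 'width': np.float64(0.998)} 0.0726
[[ 0.014 -0.981  0.191  0.418]
 [-0.999 -0.007  0.034  0.017]
 [-0.032 -0.192 -0.981  0.941]
 [ 0.     0.     0.     1.   ]] 351.7920475636132
[[ 0.682 -0.474  0.556  0.042]
 [-0.731 -0.447  0.516 -0.465]
 [ 0.004 -0.759 -0.651  0.701]
 [ 0.     0.     0.     1.   ]] 421.570287638813
```

View pics/top.png

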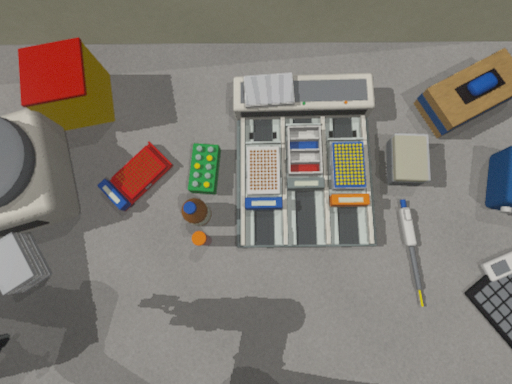

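View pics/side.png

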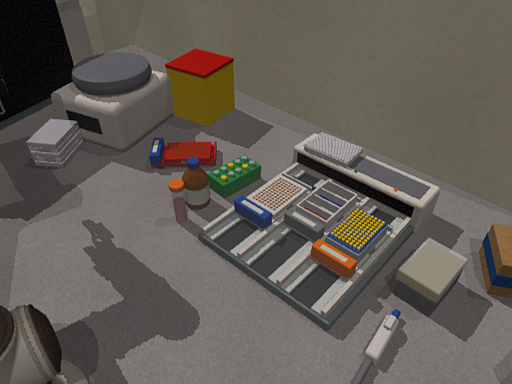

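Top view: the blue block at about (264,203) on the left track and the orange block at (350,200) on the right track. Possible mix-ups are the red carrier with a blue end at (115,195), which is off the deck, the orange tube cap at (199,238), the grey block at (306,184), and the blue box on the far right at (500,180). I choose the two blocks on the deck, and check them in a crop while measuring.

```bash
cat > m.py <<'E'
from h import *
def meas(d,show=True):
    P=pts(d); hsv=cv2.cvtColor(d["frame"],cv2.COLOR_RGB2HSV); out={}
    for n,lo,hi in(("blue",(105,120,50),(125,255,255)),("orange",(5,170,120),(16,255,255))):
        m=cv2.inRange(hsv,lo,hi); k,l,s,c=cv2.connectedComponentsWithStats(cv2.morphologyEx(m,cv2.MORPH_CLOSE,np.ones((7,7))))
        for i in range(1,k):
            if s[i,4]<60: continue
            q=P[(l==i)&(d["range_z"]>0)]; zt=np.percentile(q[:,2],90)
            t=q[abs(q[:,2]-zt)<.006]
            r=cv2.minAreaRect((t[:,:2]*1000).astype(np.float32))
            print(n,"px",np.round(c[i]),s[i,4],"ztop",zt.round(4),"rect mm",np.round(r[0],1),np.round(r[1],1),round(r[2],1))
    return P
E
python3 - <<'E'
from m import *
d=cam("top"); P=meas(d); print('side'); s=cam("side"); Q=meas(s)
# deck outline / walls: points with z 0.036-0.052 in deck region
for X in (P,Q):
    q=X[(abs(X[...,2]-.044)<.004)&(X[...,0]>.35)&(X[...,0]<.75)&(abs(X[...,1]+.1)<.25)]
    print(len(q),q.min(0).round(3),q.max(0).round(3))
    h=q[(q[:,0]>.3)]; hist=np.histogram(h[:,1],bins=np.arange(-.35,.15,.01)); print([(round(b,2),int(a)) for a,b in zip(*hist) if a>15])
    g=X[(X[...,2]>.079)&(X[...,2]<.091)&(X[...,0]>.5)&(X[...,1]<.1)&(X[...,1]>-.35)]
    r=cv2.minAreaRect((g[:,:2]*1000).astype(np.float32)); print("housing",np.round(r[0],1),np.round(r[1],1),round(r[2],2))
c=cv2.resize(d["frame"][60:260,180:440],None,fx=3,fy=3,interpolation=cv2.INTER_CUBIC); save(c,"crop.png")
for n,(u,v) in dict(bottle=(190,208),cap=(199,238),wallL=(241,243),wallR=(371,243)).items(): print(n,P[v,u].round(3))
E
```

```text
blue px [482.  84.] 469 ztop 0.116 rect mm [ 858.9 -519.2] [35.2 67. ] 26.7
blue px [432. 115.] 236 ztop 0.0548 rect mm [ 801.7 -414.1] [116.    4.6] 28.1
blue px [304. 144.] 167 ztop 0.0479 rect mm [716.9 -73.2] [16.1 72.1] 0.5
blue px [345. 168.] 141 ztop 0.079 rect mm [ 655.7 -181.8] [115.1  75.6] 1.2
blue px [500. 180.] 1345 ztop 0.0937 rect mm [ 627.2 -561.8] [ 15.8 143.7] 84.2
blue px [113. 194.] 381 ztop 0.0468 rect mm [580.3 429.6] [94.1 27.1] 46.3
blue px [263. 203.] 393 ztop 0.0768 rect mm [555.6  32.3] [26.2 90.8] 2.4
blue px [189. 207.] 115 ztop 0.1315 rect mm [534.2 203.6] [26.8 26.4] 6.3
orange px [138. 172.] 946 ztop 0.0315 rect mm [645.  370.7] [ 71.5 107.2] 45.3
orange px [349. 199.] 413 ztop 0.0771 rect mm [ 566.7 -183.1] [26.3 89. ] 0.4
orange px [199. 238.] 156 ztop 0.1133 rect mm [465.5 182.9] [30.7 31.7] 1.3
side
blue px [156. 151.] 290 ztop 0.0449 rect mm [579.  427.6] [93.7 28.1] 46.8
blue px [193. 162.] 116 ztop 0.1291 rect mm [532.2 201.4] [26.5 26.2] 47.8
blue px [253. 212.] 657 ztop 0.0749 rect mm [554.2  28.3] [27.  92.7] 0.7
blue px [363. 235.] 594 ztop 
[... 1225 characters left out ...]
9 -80.5] [339.9 356. ] 1.95
2465 [ 0.45 -0.35  0.04] [0.75  0.094 0.048]
[(np.float64(-0.25), 291), (np.float64(-0.24), 376), (np.float64(-0.23), 159), (np.float64(-0.14), 195), (np.float64(-0.13), 144), (np.float64(-0.12), 77), (np.float64(-0.1), 47), (np.float64(-0.09), 43), (np.float64(-0.08), 44), (np.float64(-0.07), 46), (np.float64(-0.06), 40), (np.float64(-0.05), 43), (np.float64(-0.04), 73), (np.float64(-0.03), 214), (np.float64(-0.02), 171), (np.float64(-0.01), 39), (np.float64(0.07), 67), (np.float64(0.08), 151), (np.float64(0.09), 25)]
housing [998.5 -78.9] [356.7 796.2] 89.85
bottle [0.533 0.203 0.128]
cap [0.464 0.182 0.11 ]
wallL [0.457 0.088 0.042]
wallR [ 0.461 -0.238  0.045]
```

View pics/crop.png

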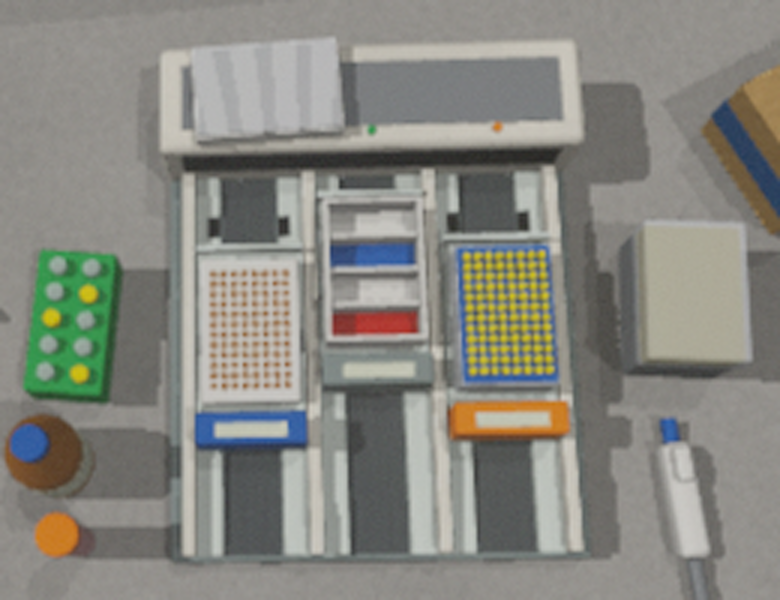

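The crop confirms both target blocks on the deck: blue at crop (250,428) and orange at (510,420). The grey block is home at (378,370). Next I get the deck yaw from the walls and the home line from the grey block.

```bash
python3 - <<'E'
from m import *
d=cam("top"); P=pts(d); s=cam("side"); Q=pts(s)
for X in(P,Q):
    for lo,hi in((.06,.1),(-.045,-.005),(-.155,-.115),(-.26,-.225)):
        q=X[(abs(X[...,2]-.0445)<.004)&(X[...,0]>.455)&(X[...,0]<.74)&(X[...,1]>lo)&(X[...,1]<hi)]
        l=cv2.fitLine(q[:,:2].astype(np.float32),cv2.DIST_HUBER,0,.01,.01).ravel()
        print("wall",len(q),"slope deg",np.degrees(np.arctan(l[1]/l[0])).round(2),"y at x=.55",(l[3]+(.55-l[2])*l[1]/l[0]).round(4))
    g=X[(abs(X[...,2]-.0695)<.004)&(X[...,1]>-.13)&(X[...,1]<-.02)&(X[...,0]>.5)&(X[...,0]<.65)]
    r=cv2.minAreaRect((g[:,:2]*1000).astype(np.float32)); print("grey",len(g),np.round(r[0],1),np.round(r[1],1),round(r[2],2),g[:,2].mean())
    f=X[(X[...,0]>.42)&(X[...,0]<.5)&(X[...,2]>.025)&(X[...,1]>-.25)&(X[...,1]<.08)]
    for a,b in((-.25,-.17),(-.17,-.08),(-.08,0),(0,.08)):
        e=f[(f[:,1]>a)&(f[:,1]<b)]; print("front",a,np.percentile(e[:,0],1).round(4))
E
```

```text
wall 543 slope deg 0.84 y at x=.55 0.0847
wall 635 slope deg -0.06 y at x=.55 -0.0236
wall 621 slope deg 0.4 y at x=.55 -0.1323
wall 417 slope deg 1.19 y at x=.55 -0.2389
grey 473 [622.1 -75.6] [54.7 91.1] 0.39 0.06896002337240177
front -0.25 0.4562
front -0.17 0.454
front -0.08 0.4516
front 0 0.4502
wall 221 slope deg 2.55 y at x=.55 0.0843
wall 484 slope deg 3.85 y at x=.55 -0.0222
wall 398 slope deg 3.78 y at x=.55 -0.1308
wall 761 slope deg 2.18 y at x=.55 -0.2393
grey 447 [620.7 -77.4] [94.5 57.7] 89.5 0.06759066198302549
front -0.25 0.4577
front -0.17 0.4557
front -0.08 0.4531
front 0 0.4508
```

Deck yaw is about +1.5°. The blue near face is at x≈0.5405 and should end near 0.596. The orange near face is at 0.5515 and should end near 0.601. First I turn the tool to line up with the tracks and shut the fingers.

Emit:
play_rows([
  {"az":-9.5,"claw":0},
  {"az":-9.5,"claw":0},
  {"az":-9.5,"claw":0},
  {"claw":0},
], newtons=40)

```text
$.series[0]: bad value
```

Emit:
play_rows([
  {"x":0,"y":0,"z":0,"ax":0,"ay":0,"az":-9.5,"claw":0},
  {"x":0,"y":0,"z":0,"ax":0,"ay":0,"az":-9.5,"claw":0},
  {"x":0,"y":0,"z":0,"ax":0,"ay":0,"az":-9.5,"claw":0},
  {"x":0,"y":0,"z":0,"ax":0,"ay":0,"az":0,"claw":0},
], newtons=40)

```text
time: 0.8
tcp_pos: [0.2829, 0.5573, 0.3038]
tool_rot: [3.141, 0.04, -0.0]
ft_force: [0.1, -0.1, -0.2]
width: 0.149
grasp_force: 0.0
```

Emit:
play_rows([
  {"x":0.0,"y":0.055,"z":0,"ax":0,"ay":0,"az":0,"claw":0},
  {"x":0.0,"y":0.055,"z":0,"ax":0,"ay":0,"az":0,"claw":0},
  {"x":0.02,"y":0.055,"z":0,"ax":0,"ay":0,"az":0,"claw":0},
  {"x":0.02,"y":0.055,"z":0,"ax":0,"ay":0,"az":0,"claw":0},
  {"x":0.02,"y":0.055,"z":0,"ax":0,"ay":0,"az":0,"claw":0},
  {"x":0.02,"y":0.055,"z":0,"ax":0,"ay":0,"az":0,"claw":0},
  {"x":0.02,"y":0.055,"z":0,"ax":0,"ay":0,"az":0,"claw":0},
  {"x":0.02,"y":0.055,"z":0,"ax":0,"ay":0,"az":0,"claw":0},
])

```text
time: 1.8
tcp_pos: [0.4153, 0.119, 0.3044]
tool_rot: [-3.141, -0.039, -0.002]
ft_force: [0.8, 0.0, 1.3]
width: -0.005
grasp_force: 0.0
```

Emit:
play_rows([
  {"x":0.03,"y":0.045,"z":0,"ax":0,"ay":0,"az":0,"claw":0},
  {"x":0.03,"y":0.045,"z":0,"ax":0,"ay":0,"az":0,"claw":0},
  {"x":0,"y":0,"z":0.05,"ax":0,"ay":0,"az":0,"claw":0},
  {"x":0,"y":0,"z":0.05,"ax":0,"ay":0,"az":0,"claw":0},
  {"x":0,"y":0,"z":0.04,"ax":0,"ay":0,"az":0,"claw":0},
  {"x":0,"y":0,"z":0.02,"ax":0,"ay":0,"az":0,"claw":0},
  {"x":0,"y":0,"z":0,"ax":0,"ay":0,"az":0,"claw":0},
])

```text
time: 2.68
tcp_pos: [0.4768, 0.0321, 0.1426]
tool_rot: [3.14, 0.04, -0.006]
ft_force: [0.3, 0.1, 0.6]
width: -0.002
grasp_force: 0.0
```

```bash
python3 - <<'E'
from h import *
s=cam("side"); save(cv2.resize(s["frame"][100:340,130:450],None,fx=2.4,fy=2.4),"s2.png"); print(robot.get_obs()["tcp_pos"])
E
```

```text
[0.47764956 0.03247842 0.14388902]
```

View pics/s2.png

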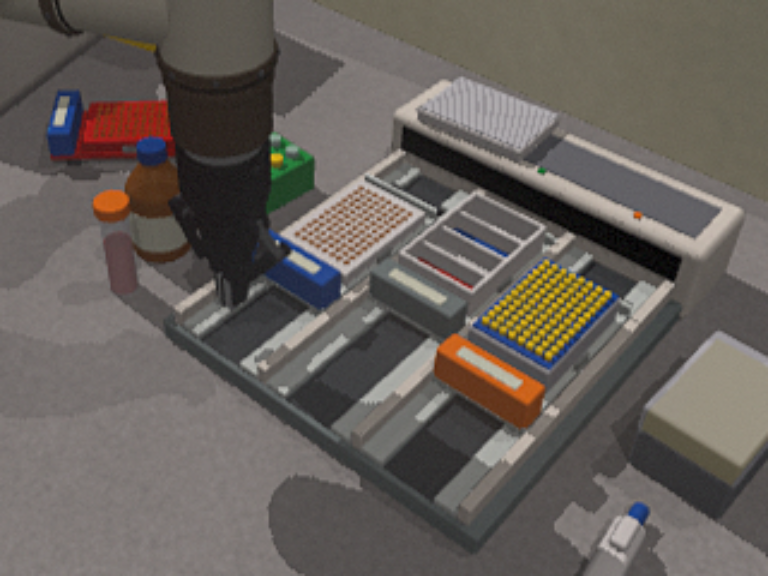

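The shut fingertips stand in the left track, in front of the blue block (crop (225,290)), and clear of the tube and bottle. Next I go down and move up to the block.

Emit:
play_rows([
  {"x":0,"y":0.002,"z":0.019,"ax":0,"ay":0,"az":0,"claw":0},
  {"x":0.02,"y":0,"z":0,"ax":0,"ay":0,"az":0,"claw":0},
  {"x":0.018,"y":0,"z":0,"ax":0,"ay":0,"az":0,"claw":0},
  {"x":0.004,"y":0,"z":0,"ax":0,"ay":0,"az":0,"claw":0},
  {"x":0.003,"y":0,"z":0,"ax":0,"ay":0,"az":0,"claw":0},
  {"x":0.003,"y":0,"z":0,"ax":0,"ay":0,"az":0,"claw":0},
  {"x":0,"y":0,"z":0,"ax":0,"ay":0,"az":0,"claw":0},
])

```text
time: 3.6
tcp_pos: [0.5254, 0.0318, 0.1251]
tool_rot: [-3.141, -0.043, -0.0]
ft_force: [0.6, -0.1, -0.5]
width: 0.003
grasp_force: 0.0
```

Emit:
play_rows([
  {"x":0.003,"y":0,"z":0,"ax":0,"ay":0,"az":0,"claw":0},
  {"x":0.003,"y":0,"z":0,"ax":0,"ay":0,"az":0,"claw":0},
  {"x":0.003,"y":0,"z":0,"ax":0,"ay":0,"az":0,"claw":0},
  {"x":0.003,"y":0,"z":0,"ax":0,"ay":0,"az":0,"claw":0},
  {"x":0.003,"y":0,"z":0,"ax":0,"ay":0,"az":0,"claw":0},
])

```text
time: 4.22
tcp_pos: [0.5363, 0.031, 0.1242]
tool_rot: [3.139, 0.041, -0.018]
ft_force: [-10.4, -0.0, 7.4]
width: -0.004
grasp_force: 5.3
```

Emit:
play_rows([
  {"x":0.003,"y":0,"z":0,"ax":0,"ay":0,"az":0,"claw":0},
  {"x":0.003,"y":0,"z":0,"ax":0,"ay":0,"az":0,"claw":0},
  {"x":0.003,"y":0,"z":0,"ax":0,"ay":0,"az":0,"claw":0},
  {"x":0.003,"y":0,"z":0,"ax":0,"ay":0,"az":0,"claw":0},
  {"x":0.003,"y":0,"z":0,"ax":0,"ay":0,"az":0,"claw":0},
  {"x":0.003,"y":0,"z":0,"ax":0,"ay":0,"az":0,"claw":0},
  {"x":0.003,"y":0,"z":0,"ax":0,"ay":0,"az":0,"claw":0},
  {"x":0.003,"y":0,"z":0,"ax":0,"ay":0,"az":0,"claw":0},
])

```text
time: 5.22
tcp_pos: [0.5604, 0.0316, 0.1242]
tool_rot: [3.139, 0.041, -0.018]
ft_force: [-9.9, -0.4, 7.2]
width: -0.003
grasp_force: 5.2
```

```bash
python3 - <<'E'
from m import *
s=cam("side"); meas(s); print(robot.get_obs()["tcp_pos"],robot.get_obs()["ft_force"])
E
```

```text
blue px [156. 151.] 294 ztop 0.0454 rect mm [578.1 426.6] [92.  28.3] 45.6
blue px [193. 162.] 119 ztop 0.1295 rect mm [532.1 200.6] [24.6 27.5] 73.3
blue px [270. 212.] 298 ztop 0.0743 rect mm [5.825e+02 1.000e-01] [25.3 36.3] 1.5
blue px [363. 235.] 594 ztop 0.0813 rect mm [ 653.3 -184.8] [118.1  76.8] 1.0
blue px [494. 267.] 487 ztop 0.0555 rect mm [ 797.5 -418.4] [124.2  27.4] 41.8
orange px [189. 150.] 453 ztop 0.0302 rect mm [643.9 368.2] [ 74.6 102.4] 43.6
orange px [176. 184.] 111 ztop 0.1121 rect mm [462.5 179.4] [30.3 33. ] 76.8
orange px [335. 254.] 449 ztop 0.0752 rect mm [ 565.2 -186.8] [26.5 91. ] 2.1
[0.56101393 0.03172107 0.12418428] [-7.9084291  -0.37868468  5.0447954 ]
```

Emit:
play_rows([
  {"x":0.003,"y":0,"z":0,"ax":0,"ay":0,"az":0,"claw":0},
  {"x":0.003,"y":0,"z":0,"ax":0,"ay":0,"az":0,"claw":0},
  {"x":0.003,"y":0,"z":0,"ax":0,"ay":0,"az":0,"claw":0},
  {"x":0.003,"y":0,"z":0,"ax":0,"ay":0,"az":0,"claw":0},
  {"x":0.003,"y":0,"z":0,"ax":0,"ay":0,"az":0,"claw":0},
  {"x":0.002,"y":0,"z":0,"ax":0,"ay":0,"az":0,"claw":0},
  {"x":0.002,"y":0,"z":0,"ax":0,"ay":0,"az":0,"claw":0},
])

```text
time: 6.15
tcp_pos: [0.5797, 0.0323, 0.124]
tool_rot: [3.139, 0.041, -0.016]
ft_force: [-7.9, -0.8, 3.5]
width: 0.001
grasp_force: 4.1
```

Emit:
play_rows([
  {"x":0.0015,"y":0,"z":0,"ax":0,"ay":0,"az":0,"claw":0},
  {"x":0.0015,"y":0,"z":0,"ax":0,"ay":0,"az":0,"claw":0},
])

```text
time: 6.4
tcp_pos: [0.5834, 0.0327, 0.1239]
tool_rot: [3.14, 0.042, -0.014]
ft_force: [-8.3, -0.1, 3.3]
width: -0.005
grasp_force: 4.2
```

Emit:
play_rows([
  {"x":0.0015,"y":0,"z":0,"ax":0,"ay":0,"az":0,"claw":0},
])

```text
time: 6.52
tcp_pos: [0.5848, 0.0327, 0.1239]
tool_rot: [3.139, 0.042, -0.014]
ft_force: [-9.4, 0.6, 5.4]
width: 0.002
grasp_force: 5.5
```

Emit:
play_rows([
  {"x":0.0015,"y":0,"z":0,"ax":0,"ay":0,"az":0,"claw":0},
  {"x":0.001,"y":0,"z":0,"ax":0,"ay":0,"az":0,"claw":0},
])

```text
time: 6.78
tcp_pos: [0.5852, 0.0327, 0.1239]
tool_rot: [3.139, 0.041, -0.023]
ft_force: [-14.8, 1.4, 10.6]
width: 0.001
grasp_force: 7.8
```

Emit:
play_rows([
  {"x":0.001,"y":0,"z":0,"ax":0,"ay":0,"az":0,"claw":0},
])

```text
time: 6.9
tcp_pos: [0.5853, 0.0327, 0.1239]
tool_rot: [3.139, 0.041, -0.026]
ft_force: [-17.8, 2.9, 12.4]
width: -0.001
grasp_force: 8.9
```

```bash
python3 - <<'E'
from m import *
s=cam("side"); meas(s); print(robot.get_obs()["tcp_pos"],robot.get_obs()["ft_force"])
E
```

```text
blue px [157. 151.] 295 ztop 0.0449 rect mm [579.4 427. ] [90.9 27.3] 44.9
blue px [193. 162.] 119 ztop 0.1293 rect mm [533.5 201.9] [27.1 27. ] 13.6
blue px [275. 207.] 306 ztop 0.0683 rect mm [607.2   3. ] [42.  25.5] 89.9
blue px [364. 235.] 568 ztop 0.0811 rect mm [ 653.4 -184.8] [119.2  76.4] 0.9
blue px [494. 267.] 488 ztop 0.0552 rect mm [ 797.1 -418. ] [123.7  28.4] 41.9
orange px [189. 150.] 470 ztop 0.0302 rect mm [643.8 367.7] [ 74.4 104.7] 45.1
orange px [176. 184.] 111 ztop 0.1123 rect mm [462.6 179.8] [31.8 29. ] 2.5
orange px [335. 254.] 451 ztop 0.0752 rect mm [ 565.7 -186.3] [27.9 92.2] 3.0
[0.58529424 0.03269298 0.12393302] [-16.57826451   2.08000129  10.86217717]
```

The blue carrier dropped in: the block top is at 68.3 mm (it was 75) and it now stops hard. I back off, rise and cross to the right track.

Emit:
play_rows([
  {"x":-0.01,"y":0,"z":0,"ax":0,"ay":0,"az":0,"claw":0},
  {"x":-0.035,"y":0,"z":0,"ax":0,"ay":0,"az":0,"claw":0},
  {"x":-0.035,"y":0,"z":0,"ax":0,"ay":0,"az":0,"claw":0},
  {"x":0,"y":0,"z":-0.04,"ax":0,"ay":0,"az":0,"claw":0},
  {"x":0,"y":0,"z":-0.04,"ax":0,"ay":0,"az":0,"claw":0},
  {"x":0,"y":0.05,"z":0,"ax":0,"ay":0,"az":0,"claw":0},
  {"x":0,"y":0.055,"z":0,"ax":0,"ay":0,"az":0,"claw":0},
  {"x":0,"y":0.055,"z":0,"ax":0,"ay":0,"az":0,"claw":0},
])

```text
time: 7.95
tcp_pos: [0.5169, -0.1299, 0.2056]
tool_rot: [3.141, 0.045, 0.006]
ft_force: [0.9, -0.3, 0.3]
width: -0.002
grasp_force: 0.0
```

Emit:
play_rows([
  {"x":0,"y":0.05,"z":0,"ax":0,"ay":0,"az":0,"claw":0},
  {"x":0,"y":0.007,"z":0,"ax":0,"ay":0,"az":0,"claw":0},
  {"x":0,"y":0,"z":0,"ax":0,"ay":0,"az":0,"claw":0},
  {"x":0,"y":0,"z":0,"ax":0,"ay":0,"az":0,"claw":0},
])

```text
time: 8.45
tcp_pos: [0.5178, -0.1846, 0.205]
tool_rot: [-3.141, -0.046, -0.001]
ft_force: [-0.3, 1.1, 0.7]
width: 0.0
grasp_force: 0.0
```

```bash
python3 - <<'E'
from m import *
s=cam("side"); meas(s); print(robot.get_obs()["tcp_pos"],robot.get_obs()["ft_force"],robot.get_obs()["tool_rot"])
save(cv2.resize(s["frame"][100:340,130:450],None,fx=2.4,fy=2.4),"s3.png")
E
```

```text
blue px [156. 151.] 288 ztop 0.0451 rect mm [578.1 426. ] [91.3 27.1] 46.4
blue px [193. 162.] 112 ztop 0.1295 rect mm [532.1 201.9] [25.7 26.5] 16.9
blue px [267. 202.] 602 ztop 0.0687 rect mm [606.4  29.8] [26.  92.2] 1.6
blue px [364. 235.] 629 ztop 0.0813 rect mm [ 654.1 -196.3] [ 54.8 120.3] 89.8
blue px [494. 267.] 487 ztop 0.0554 rect mm [ 796.9 -418.4] [123.   29.7] 42.4
orange px [188. 150.] 490 ztop 0.0302 rect mm [641.5 366.2] [ 81.  102.9] 45.1
orange px [176. 184.] 109 ztop 0.1118 rect mm [463.8 179.5] [30.8 30.6] 7.5
orange px [285. 190.] 64 ztop 0.0538 rect mm [672.2  30.6] [33.7 59.7] 78.9
orange px [338. 256.] 384 ztop 0.0753 rect mm [ 565.1 -186.2] [27.9 92.3] 1.5
[ 0.51778535 -0.18443833  0.20504406] [-0.40378488  0.27419113  0.69239713] [-3.14125273e+00 -4.61696512e-02 -8.62275038e-04]
```

View pics/s3.png

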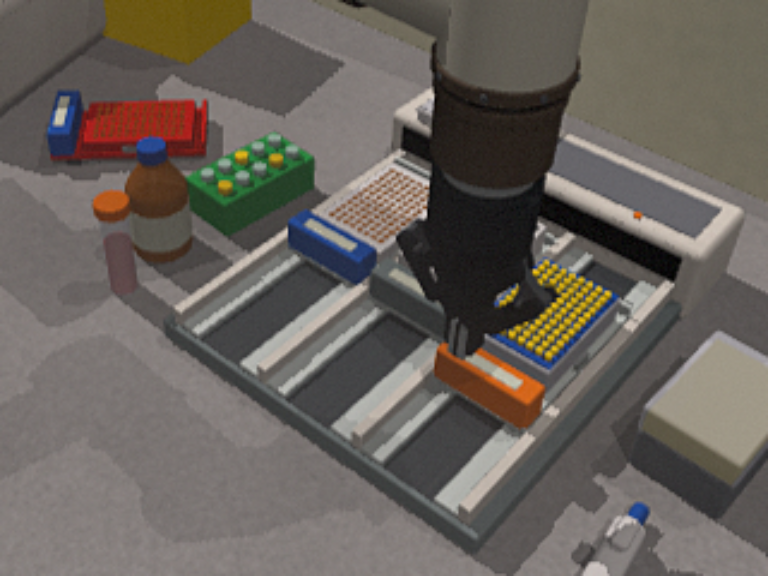

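The blue carrier is level in line with grey. The fingers are above and in front of the orange block (crop (460,340)), about 20 mm short of its face. Now I lower and push.

Emit:
play_rows([
  {"x":-0.005,"y":0.001,"z":0.04,"ax":0,"ay":0,"az":0,"claw":0},
  {"x":0,"y":0,"z":0.025,"ax":0,"ay":0,"az":0,"claw":0},
  {"x":0,"y":0,"z":0.015,"ax":0,"ay":0,"az":0,"claw":0},
  {"x":0.008,"y":0,"z":0,"ax":0,"ay":0,"az":0,"claw":0},
  {"x":0.008,"y":0,"z":0,"ax":0,"ay":0,"az":0,"claw":0},
  {"x":0.004,"y":0,"z":0,"ax":0,"ay":0,"az":0,"claw":0},
  {"x":0.003,"y":0,"z":0,"ax":0,"ay":0,"az":0,"claw":0},
])

```text
time: 9.38
tcp_pos: [0.5362, -0.186, 0.1255]
tool_rot: [3.141, 0.043, 0.002]
ft_force: [-0.6, -0.7, 0.2]
width: 0.001
grasp_force: 0.0
```

Emit:
play_rows([
  {"x":0.003,"y":0,"z":0,"ax":0,"ay":0,"az":0,"claw":0},
  {"x":0.003,"y":0,"z":0,"ax":0,"ay":0,"az":0,"claw":0},
  {"x":0.003,"y":0,"z":0,"ax":0,"ay":0,"az":0,"claw":0},
  {"x":0.003,"y":0,"z":0,"ax":0,"ay":0,"az":0,"claw":0},
  {"x":0.003,"y":0,"z":0,"ax":0,"ay":0,"az":0,"claw":0},
  {"x":0.003,"y":0,"z":0,"ax":0,"ay":0,"az":0,"claw":0},
])

```text
time: 10.12
tcp_pos: [0.5502, -0.1857, 0.1244]
tool_rot: [-3.14, -0.042, 0.014]
ft_force: [-6.6, -0.6, 6.2]
width: 0.003
grasp_force: 3.9
```

```bash
python3 - <<'E'
from m import *
s=cam("side"); meas(s)
E
```

```text
blue px [156. 151.] 287 ztop 0.045 rect mm [578.5 426.5] [91.8 27.6] 46.7
blue px [193. 162.] 112 ztop 0.1296 rect mm [532.  201.2] [26.4 25.9] 78.7
blue px [267. 202.] 600 ztop 0.0687 rect mm [606.1  29.8] [26.1 94.3] 1.3
blue px [371. 226.] 504 ztop 0.0814 rect mm [ 673.1 -190.3] [96.7 63.7] 1.7
blue px [494. 267.] 488 ztop 0.0552 rect mm [ 797.8 -418.2] [123.9  27.8] 41.9
orange px [189. 150.] 473 ztop 0.0301 rect mm [645.1 368.1] [ 74.5 103.9] 44.3
orange px [176. 184.] 109 ztop 0.1119 rect mm [463.1 179.4] [30.9 31.3] 30.6
```

Emit:
play_rows([
  {"x":0.003,"y":0,"z":0,"ax":0,"ay":0,"az":0,"claw":0},
  {"x":0.003,"y":0,"z":0,"ax":0,"ay":0,"az":0,"claw":0},
  {"x":0.003,"y":0,"z":0,"ax":0,"ay":0,"az":0,"claw":0},
  {"x":0.003,"y":0,"z":0,"ax":0,"ay":0,"az":0,"claw":0},
  {"x":0.003,"y":0,"z":0,"ax":0,"ay":0,"az":0,"claw":0},
  {"x":0.003,"y":0,"z":0,"ax":0,"ay":0,"az":0,"claw":0},
  {"x":0.003,"y":0,"z":0,"ax":0,"ay":0,"az":0,"claw":0},
  {"x":0.003,"y":0,"z":0,"ax":0,"ay":0,"az":0,"claw":0},
])

```text
time: 11.18
tcp_pos: [0.5743, -0.1851, 0.1245]
tool_rot: [-3.141, -0.042, 0.013]
ft_force: [-7.3, 1.5, 4.5]
width: 0.003
grasp_force: 3.7
```

Emit:
play_rows([
  {"x":0.003,"y":0,"z":0,"ax":0,"ay":0,"az":0,"claw":0},
  {"x":0.003,"y":0,"z":0,"ax":0,"ay":0,"az":0,"claw":0},
  {"x":0.003,"y":0,"z":0,"ax":0,"ay":0,"az":0,"claw":0},
])

```text
time: 11.55
tcp_pos: [0.5835, -0.1849, 0.1244]
tool_rot: [-3.141, -0.042, 0.013]
ft_force: [-6.9, -1.1, 3.8]
width: -0.003
grasp_force: 3.4
```

Emit:
play_rows([
  {"x":0.0015,"y":0,"z":0,"ax":0,"ay":0,"az":0,"claw":0},
  {"x":0.0015,"y":0,"z":0,"ax":0,"ay":0,"az":0,"claw":0},
])

```text
time: 11.8
tcp_pos: [0.5875, -0.1847, 0.1242]
tool_rot: [-3.141, -0.042, 0.009]
ft_force: [-6.1, -0.5, 2.0]
width: 0.002
grasp_force: 3.0
```

Emit:
play_rows([
  {"x":0.0015,"y":0,"z":0,"ax":0,"ay":0,"az":0,"claw":0},
  {"x":0.0015,"y":0,"z":0,"ax":0,"ay":0,"az":0,"claw":0},
])

```text
time: 12.05
tcp_pos: [0.5899, -0.1846, 0.1242]
tool_rot: [-3.141, -0.042, 0.012]
ft_force: [-9.0, -0.7, 5.4]
width: -0.003
grasp_force: 4.4
```

Emit:
play_rows([
  {"x":0.0015,"y":0,"z":0,"ax":0,"ay":0,"az":0,"claw":0},
])

```text
time: 12.18
tcp_pos: [0.5901, -0.1846, 0.1242]
tool_rot: [-3.14, -0.042, 0.017]
ft_force: [-11.1, 0.4, 6.7]
width: 0.002
grasp_force: 5.9
```

Emit:
play_rows([
  {"x":0.001,"y":0,"z":0,"ax":0,"ay":0,"az":0,"claw":0},
])

```text
time: 12.3
tcp_pos: [0.5902, -0.1846, 0.1242]
tool_rot: [-3.14, -0.041, 0.021]
ft_force: [-12.4, 1.3, 9.0]
width: 0.004
grasp_force: 6.6
```

It stops hard at the predicted home position. I back off, rise clear and check.

Emit:
play_rows([
  {"x":-0.01,"y":0,"z":0,"ax":0,"ay":0,"az":0,"claw":0},
  {"x":-0.04,"y":0,"z":0,"ax":0,"ay":0,"az":0,"claw":0},
  {"x":-0.04,"y":0,"z":0,"ax":0,"ay":0,"az":0,"claw":0},
  {"x":-0.04,"y":0,"z":-0.04,"ax":0,"ay":0,"az":0,"claw":0},
  {"x":-0.04,"y":0,"z":-0.045,"ax":0,"ay":0,"az":0,"claw":0},
  {"x":0,"y":0,"z":-0.05,"ax":0,"ay":0,"az":0,"claw":0},
  {"x":0,"y":0,"z":-0.03,"ax":0,"ay":0,"az":0,"claw":0},
  {"x":0,"y":0,"z":0,"ax":0,"ay":0,"az":0,"claw":0},
])

```text
time: 13.3
tcp_pos: [0.4267, -0.1892, 0.2931]
tool_rot: [3.14, 0.044, 0.015]
ft_force: [0.7, 0.5, 0.4]
width: 0.002
grasp_force: 0.0
```

```bash
python3 - <<'E'
from m import *
for n in("side","top"): s=cam(n); print(n); meas(s); save(s["frame"],"end_"+n+".png")
print(robot.get_obs()["tcp_pos"])
E
```

```text
side
blue px [156. 151.] 289 ztop 0.0449 rect mm [580.2 427.2] [91.3 26.5] 45.5
blue px [193. 162.] 116 ztop 0.1297 rect mm [531.1 200.6] [25.2 27.4] 85.4
blue px [264. 202.] 443 ztop 0.0697 rect mm [606.2  31.9] [27.3 87.3] 1.6
blue px [369. 225.] 604 ztop 0.0751 rect mm [ 700.7 -182.8] [119.6  77.7] 1.5
blue px [494. 267.] 488 ztop 0.0556 rect mm [ 805.  -426.1] [122.6  30.8] 31.0
orange px [188. 149.] 499 ztop 0.0302 rect mm [644.5 368.2] [ 74.8 104.4] 43.3
orange px [176. 184.] 108 ztop 0.1121 rect mm [462.5 178.9] [29.6 28.9] 12.7
orange px [347. 243.] 450 ztop 0.069 rect mm [ 612.8 -185.4] [28.6 92.2] 0.5
top
blue px [482.  84.] 468 ztop 0.116 rect mm [ 858.4 -518.6] [34.4 65.6] 29.2
blue px [432. 115.] 235 ztop 0.0554 rect mm [ 801.2 -414. ] [117.8   5.1] 29.3
blue px [342. 153.] 131 ztop 0.0735 rect mm [ 703.3 -179.6] [117.2  76.4] 2.7
blue px [304. 144.] 166 ztop 0.0474 rect mm [717.3 -73.1] [15.5 71.8] 0.1
blue px [500. 180.] 1348 ztop 0.0936 rect mm [ 627.4 -562.1] [ 16.8 143.9] 83.8
blue px [113. 194.] 375 ztop 0.0465 rect mm [580.  429.3] [93.4 26.7] 45.7
blue px [263. 183.] 366 ztop 0.0708 rect mm [607.3  31.9] [89.1 26.9] 90.0
blue px [189. 207.] 115 ztop 0.1316 rect mm [533.9 203.4] [26.8 26.6] 1.1
orange px [138. 172.] 938 ztop 0.0316 rect mm [645.1 370.1] [ 71.9 105.5] 47.6
orange px [348. 181.] 392 ztop 0.071 rect mm [ 613.5 -181.3] [26.8 90.4] 1.6
orange px [199. 238.] 156 ztop 0.1136 rect mm [465.4 182.5] [30.7 31.6] 2.3
[ 0.42515749 -0.18887797  0.28976831]
```

View pics/end_side.png

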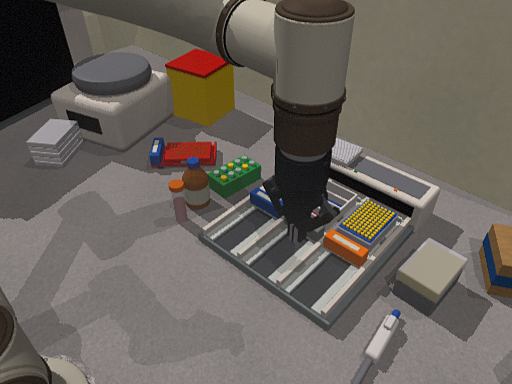

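View pics/end_top.png

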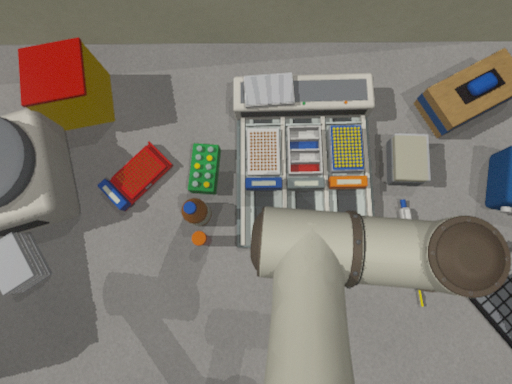

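All three blocks now lie in line in the top view: blue (263,183), grey (306,183) and orange (348,181). Both pushed carriers are 6 mm lower than before, the gripper is clear, and nothing else has moved.

```bash
python3 -c "
from station import robot
print(robot.finish_job())"
```

```text
the job is handed in; nothing more can be done
None
```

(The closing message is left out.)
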